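# Push a cheese portion through the flap of a chilled box

## Task

Push the wrapped cheese wedge along the raised steel feed tray and through the hanging blue flap until it has slid completely down into the chilled box, then draw the fingers back out so that the flap swings fully shut behind it. Only push the wedge, gently: do not grip or lift it or turn it over, and do not press on the tray, its guides or the box. Leave the other things on the counter where they are.

Things in the scene. Friction and masses are not known exactly. Their poses are not given: they have to be found in the camera images.
- portion: Wrapped pale cheese wedge lying flat on the tray, 65 x 106 x 42 mm, about 0.2 kg (varies). Origin: centre of its underside. Pointed tip 52 mm along +y, broad nearly flat rind end (65 mm wide, 40 mm high) 51 mm along -y, most mass near the rind; z up. Starts with the tip towards the flap, turned up to 0.22 rad, up to 15 mm off the middle.
- chill_box: Fixed white box with raised steel tray; position and yaw vary. Origin on the worktop under the closed flap, mid inlet; +x leads through the flap into the box (roughly to the robot's left), y across, z up. Tray top flat at z = 82 mm up to x = -6 mm; there a slick slide begins, falling 23 degrees. Outer sides |y| = 59 mm, 137 mm high; cooling unit x = 170 to 220 mm, 165 mm high.
- inlet (a point): Middle of the inlet at tray height (box x = 0, y = 0, z = 82 mm), axes as the box's. Inlet 86 mm wide, 54 mm free height under the hinge pin; hinge cheeks beside it (|y| 43 to 59 mm) stand 65 mm above the tray. A gripper pointing straight down cannot pass the pin; fingers leaning about 45 degrees towards the flap can follow the wedge in by about 20 mm.
- tray_end (a point): Middle of the feed tray's open outer end, on its top face (box x = -195 mm, z = 82 mm), axes as the box's. Tray 150 mm wide. Two guides 14 mm high narrow like a funnel from 142 mm apart at x = -190 mm to 86 mm at x = -40 mm, then run straight to the inlet. A clear glass screen, fixed, 240 mm high, stands along the counter beyond the tray, at world x = 0.61 m, y below 0.24 m.
- back_wall (a point): Middle of the back wall's foot, where the slide ends (box x = 170 mm, z = 6 mm), axes as the box's. Chamber 86 mm wide. Its clear roof is solid, from x = 15 mm on, top 60 mm above tray height. Once over half of the wedge is past the slide's upper edge it tips by 23 degrees and may slide down by itself, or needs pushing until its rind end is past that edge.
- flap (a joint): Blue half-clear hanging flap, rad. 78 mm wide, 52 mm from hinge to lower edge, about 30 g, no spring; hung from a 6 mm pin along box y, 57 mm above the tray. 0 = shut, up to 1.45 pushed inward (box +x), the only way it opens; gravity shuts it in about 1 s when nothing is under it. Lower edge 5 mm above the tray; hem reaches x = 6 mm when shut.
- flap_hem (a point): Middle of the flap's lower edge, moves with the flap.
- orange_portion: Bystander: another wrapped cheese wedge with an orange-brown rind, 76 x 93 x 52 mm, origin under its centre.
- marker: Bystander: white marker pen with a black cap lying at the near edge, 138 x 15 x 16 mm, origin under its middle.
- pick_pot: Bystander: blue-grey pot of wooden picks, 48 mm across, 79 mm high, origin under its centre.
- stamp: Bystander: hand stamp with wooden knob, 30 x 44 x 66 mm, origin under its centre.
- label_roll: Bystander: roll of paper labels standing on end, 68 x 112 x 80 mm, origin under its centre.
Mind the look-alikes: they are no part of the job. Leave any yellow look-alike of the portion alone.

How it is judged:
On the way, in this order (a step that is already met when the one before it is completed fails the run):
1. the wedge has pushed the flap open (value of joint flap above 0.5 rad and x of portion in the frame of chill_box above -0.05 m and contact force between portion and flap above 0.01 N), for 0.1 s.
2. the whole wedge is behind the flap (x of portion in the frame of chill_box above 0.07 m), for 0.1 s.
At the end, for the whole second after the job is handed in: The wedge lies at rest, right way up, on the slide inside the box, its origin more than 70 mm behind the flap line, and the flap hangs shut (below 0.08 rad) (value of joint flap below 0.08 rad and x of portion in the frame of chill_box between 0.07 and 0.14 m and y of portion in the frame of chill_box between -0.04 and 0.04 m and z of portion in the frame of chill_box below 0.065 m and angle between portion's own z axis and vertical below 0.5 rad and linear speed of portion below 0.01 m/s and velocity of joint flap below 0.1 rad/s); the robot touches nothing.
It fails at once if the wedge is lifted off the tray by more than 20 mm or tipped by more than 0.75 rad (z of portion in the frame of chill_box above 0.102 m or angle between portion's own z axis and vertical above 0.75 rad).
It fails at once if the wedge is pressed or squeezed with more than 20 N (contact force between the fingers and portion above 20 N).
It fails at once if the flap is forced with more than 20 N (contact force between anything else and flap above 20 N).
It fails at once if another thing on the counter is moved more than 20 mm (distance of any of orange_portion, marker, pick_pot, stamp, label_roll from where it was at the start of the episode above 0.02 m).
It fails at once if the robot presses on the tray, its guides or the box with more than 5 N (contact force between any of the fingers, the arm and chill_box above 5 N).
It also fails if it takes over 40 s, if anything falls off the work surface, if the arm or the gripper's body presses on something with over 40 N, if the wrist force passes 120 N, or if a joint passes its speed limit or range.

## Robot

A 6-joint arm with a two-finger parallel gripper is mounted at the origin on a cart in front of the work surface, level with it; the furniture and walls round the work are solid. World frame = base frame: x ahead of the robot, y to its left, z up, the work surface at z = 0. Lengths are in m, angles in rad, forces in N, time in s.
With the tool pointing down it reaches from about 0.325 to 0.775 m from the base axis. Payload 5.5 kg.
Tool frame: the origin (TCP) lies midway between the tips of the shut fingers; the grasp point (between the pads) lies 19 mm behind it; x points along the fingers, z is the direction in which the jaws open and shut, and the axes are right-handed (so a half turn about x gives the same grasp; the last joint's range is limited). The gripper opens to 85 mm and grips with 20 to 120 N. Pads are 22 mm wide; open, the fingers measure 114 mm over their backs; the gripper's body (76 mm by 85 mm) begins 54 mm behind the grasp point. The pads swing forward as they close: fully open they stand 13 mm farther back than shut.
Start: joints at [-1.335, 0.091, 1.231, -0, 1.82, -0.057], TCP at [0.173, -0.574, 0.211] pointing down, gripper open.
Joint ranges: [-2.87, 2.87], [-0.86, 2.18], [0.17, 2.46], [-1.51, 4.65], [0.06, 2.69], [-2.65, 2.65]. Speed limits (rad/s): [2.57, 2.57, 3.01, 3.14, 3.14, 3.14].

## Interface

Orientations are given as a unit quaternion [x, y, z, w].
In Python, from bench import ctrl gives the robot as it stands.
- The arm moves only by the tool carry_out, never from a script. Its argument "increments" is one flat list of numbers, 5 for each row, row after row: the closure, from 0 (fully open) to 1 (shut), then the shift along the world's x, y, z in cm, then the turn about the world's z in rad. In form: [claw, tx, ty, tz, roll, claw, tx, ty, tz, roll, ...]. A call has 1 to 8 rows; each row shifts and turns the commanded pose from where the row before left it; what a row does not reach is not made up. A row lasts 1/8 s, in which the tool goes at most 62.5 mm and 10.7 degrees, less where a joint would pass 70% of its speed; a pose out of reach is approached as far as the arm can. A call is refused whole if a number of a shift passes 6.25 or a number of a turn 0.188, either way. A call with a gripper value outside its range is refused whole. The fingers move at their own pace and stop on an object; "grip_force" is the grip in N (left out, the last holds). Time passes only in rows, so rows that do not move let the fingers close. It gives the time, the measured TCP pose, the force and the opening at its end, in the units of the state.
- ctrl.state(): the state, without advancing time (a new reading comes with each control period).
- ctrl.read_camera(name): name is "scene" or "top" or "wrist"; returns a dict with "image" (400x640x3 uint8, red, green, blue), "mtx" (3x3 intrinsics, pixels), "R" (3x3) and "t" (3): a world point X has camera coordinates R X + t; the wrist camera has in their place "T_tool_cam" (4x4, takes a point from camera to tool coordinates, whose origin is the TCP and whose axes are the tool frame's). Camera axes: x right, y down, z forward; pixel columns grow to the right and rows downward; lengths in m; the calibration is good to about 2 mm. A picture is of the moment at which its call begins: read the wrist's pose just before it. There is no depth.
- ctrl.job_done(): hands the job in, once; it reports no verdict.
The state is a dict: "clock": time; "joint_pos": joint angles; "dq": joint speeds; "joint_torque": joint torques, N m; "position": TCP position; "tcp_rot": TCP orientation; "wrist_force": force on the tool from outside, world axes, zero at the start; "torque": the same for the moment, N m; "grip_width": opening from 0.0 (shut) to 1.0 (fully open).
Only numpy, scipy, OpenCV 4.12 (cv2) and the standard library are available. Lean on these libraries where they do the work, as an engineer would, in place of code of your own. Each camera call takes 0.05 s, during which the arm holds its last target. There are 200 camera calls.

## Working session

There is one attempt and no reset: what is moved stays moved. The work goes in short steps, Python scripts to look and compute and a tool call to move; the robot and the scene stay as the last step left them, time stands still between calls to the robot, and variables do not carry over. Pictures are saved under pics/ and viewed, about 8 in all and at most 12, crops included, and the job is handed in when it is done.

Besides the shell and the picture viewer there is one more tool, called in YAML: its name, and indented under it one key for each argument. carry_out: Moves the arm, as the interface text tells. Its arguments: {"type":"object","properties":{"increments":{"type":"array","items":{"type":"number"}},"grip_force":{"type":"number"}},"required":["increments"]}

```bash
mkdir -p pics; python3 - <<'E'
from bench import ctrl
import cv2,numpy as np
s=ctrl.state();print({k:np.round(v,3) for k,v in s.items()})
for n in("scene","top"):
    c=ctrl.read_camera(n);cv2.imwrite(f"pics/{n}0.png",c["image"][...,::-1])
    np.savez(f"{n}.npz",**{k:c[k] for k in("mtx","R","t")})
    print(n,c["mtx"].round(1).tolist(),c["R"].round(3).tolist(),np.round(c["t"],3).tolist())
E
```

```text
{'clock': np.float64(0.0), 'joint_pos': array([-1.335,  0.092,  1.232, -0.   ,  1.82 , -0.057]), 'dq': array([-0.001, -0.001,  0.   ,  0.001,  0.001, -0.001]), 'joint_torque': array([-0.0000e+00, -4.5873e+01, -4.1802e+01, -0.0000e+00,  1.1000e-02,
       -0.0000e+00]), 'position': array([ 0.173, -0.574,  0.21 ]), 'tcp_rot': array([ 0.422,  0.568, -0.421,  0.567]), 'wrist_force': array([ 0.562,  0.805, -0.383]), 'torque': array([-0.005,  0.027, -0.045]), 'grip_width': np.float64(0.998)}
scene [[444.7, 0.0, 326.1], [0.0, 444.7, 212.2], [0.0, 0.0, 1.0]] [[-0.842, -0.54, 0.007], [-0.379, 0.582, -0.72], [0.384, -0.609, -0.694]] [0.439, 0.309, 1.105]
top [[405.5, 0.0, 319.4], [0.0, 405.5, 202.2], [0.0, 0.0, 1.0]] [[-0.016, -1.0, -0.011], [-0.989, 0.017, -0.15], [0.15, 0.008, -0.989]] [-0.009, 0.521, 1.143]
```

View pics/top0.png

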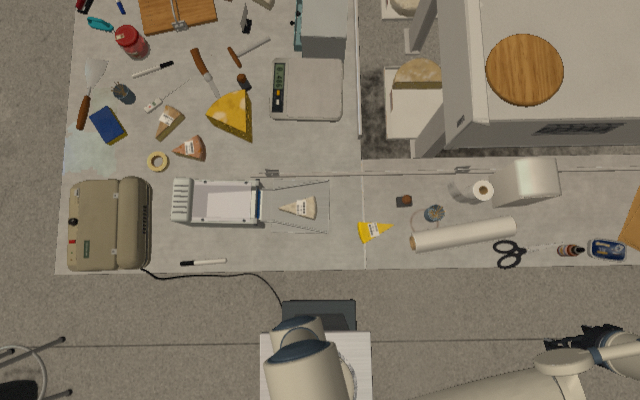

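View pics/scene0.png

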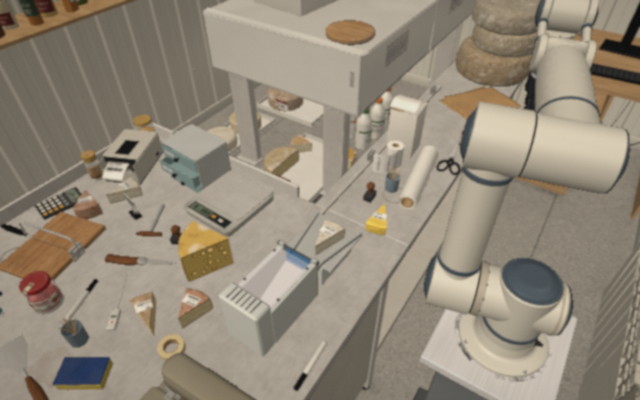

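```bash
cat > h.py <<'E'
import numpy as np,cv2
def unproj(n,px,z):
    c=np.load(n+".npz");px=np.atleast_2d(px)
    d=np.c_[px,np.ones(len(px))]@np.linalg.inv(c["mtx"]).T@c["R"]
    o=-c["R"].T@c["t"];z=np.broadcast_to(z,len(px))
    return o+d*((z-o[2])/d[:,2])[:,None]
def proj(n,X):
    c=np.load(n+".npz");p=(np.atleast_2d(X)@c["R"].T+c["t"])@c["mtx"].T
    return p[:,:2]/p[:,2:]
E
python3 - <<'E'
from h import *
a=cv2.imread("pics/top0.png")[165:250,165:340];a=cv2.resize(a,None,fx=4.5,fy=4.5,interpolation=cv2.INTER_CUBIC)
cv2.imwrite("pics/topc.png",a)
from scipy.spatial.transform import Rotation as R
from bench import ctrl
print(R.from_quat(ctrl.state()["tcp_rot"]).as_matrix().round(3))
E
```

```text
[[-0.     0.957  0.289]
 [ 0.002  0.289 -0.957]
 [-1.     0.    -0.002]]
```

View pics/topc.png

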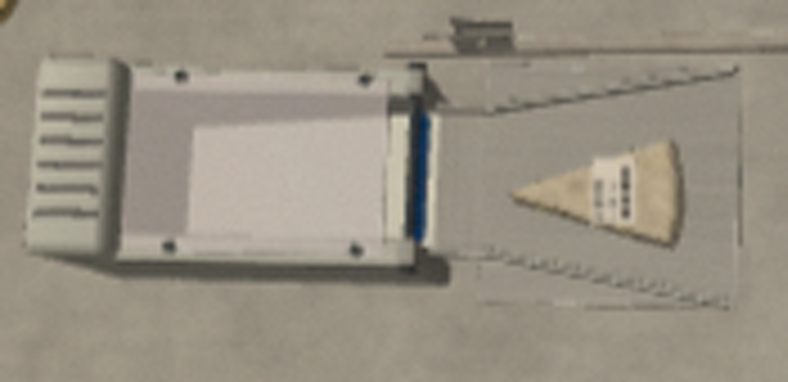

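```bash
cat >> h.py <<'E'
def crop(p): return (np.array(p,float)+.5)/4.5-.5+165
E
python3 - <<'E'
from h import *
from scipy.optimize import least_squares
B=np.array([[-190,-71,96],[-190,71,96],[-40,-43,96],[-40,43,96],[220,-59,165],[220,59,165],[170,-59,165],[170,59,165]])/1e3
P=crop([[738,69],[732,305],[490,112],[490,250],[40,60],[28,248],[129,63],[115,250]])
def W(v,b): c,s=np.cos(v[2]),np.sin(v[2]);return b@np.array([[c,-s,0],[s,c,0],[0,0,1]]).T+[v[0],v[1],0]
r=least_squares(lambda v:(proj("top",W(v,B))-P).ravel(),[.45,.15,1.57],loss="soft_l1")
v=r.x;print(v,(r.fun.reshape(-1,2)).round(1).tolist())
np.save("box.npy",v)
c,s=np.cos(v[2]),np.sin(v[2]);Rb=np.array([[c,-s,0],[s,c,0],[0,0,1]])
w=unproj("top",crop([[512,195],[672,140],[676,247],[684,193]]),.122)
print("wedge world",w.round(3).tolist());print("box",((w-[v[0],v[1],0])@Rb).round(3).tolist())
print("inlet,tray_end",W(v,np.array([[0,0,.082],[-.195,0,.082]])).round(3))
for n,q in dict(yellow=[375,232],orange=[190,148],marker=[205,262]).items(): print(n,unproj("top",[q],.03).round(3))
E
```

```text
[0.50900672 0.14723901 1.53119376] [[0.3, 0.8], [0.6, -0.9], [1.4, -0.1], [0.2, -0.0], [0.1, -1.3], [-0.7, 1.5], [-0.8, -1.6], [-0.9, 1.5]]
wedge world [[0.495, 0.093, 0.122], [0.526, -0.004, 0.122], [0.461, -0.005, 0.122], [0.494, -0.01, 0.122]]
box [[-0.055, 0.012, 0.122], [-0.15, -0.023, 0.122], [-0.154, 0.041, 0.122], [-0.158, 0.009, 0.122]]
inlet,tray_end [[ 0.509  0.147  0.082]
 [ 0.501 -0.048  0.082]]
yellow [[ 0.432 -0.177  0.03 ]]
orange [[0.694 0.369 0.03 ]]
marker [[0.354 0.315 0.03 ]]
```

carry_out:
  increments: [0.65,2.65,4.3,0,0.103,0.65,2.65,4.3,0,0.103,0.65,2.65,4.3,0,0.103,0.65,2.65,4.3,0,0.103,0.65,2.65,4.3,0,0.103,0.65,2.65,4.3,0,0.103,0.65,2.65,4.3,0,0.103]
  grip_force: 20

```text
clock: 0.98
position: [0.3592, -0.2719, 0.2103]
tcp_rot: [0.193, 0.68, -0.193, 0.68]
wrist_force: [0.7, -0.2, 0.1]
grip_width: 0.349
```

carry_out:
  increments: [0.65,2.65,4.3,0,0.103,0.65,2.65,4.3,0,0.103,0.65,2.65,4.3,0,0.103,0.65,2.65,4.3,0,0.103,0.65,2.65,4.3,0,0.103,0.65,0,0,0,0,0.65,0,0,0,0]

```text
clock: 1.85
position: [0.4908, -0.0588, 0.2102]
tcp_rot: [0.015, 0.707, -0.015, 0.707]
wrist_force: [0.9, -0.1, -0.1]
grip_width: 0.352
```

carry_out:
  increments: [0.65,0,0,-4,0,0.65,0,0,-4,0,0.65,0,0,-2.5,0,0.65,0,0,-0.5,0,0.65,0,0,0,0]

```text
clock: 2.48
position: [0.4912, -0.0594, 0.1015]
tcp_rot: [0.015, 0.707, -0.016, 0.707]
wrist_force: [-0.4, 0.2, 0.3]
grip_width: 0.351
```

```bash
cat > look.py <<'E'
from h import *
from bench import ctrl
import sys
n=sys.argv[1]
a=ctrl.read_camera("top")["image"][165:250,225:345,::-1];b=ctrl.read_camera("wrist")["image"][...,::-1]
s=ctrl.read_camera("scene")["image"][205:355,210:400,::-1]
a=cv2.resize(a,(400,283),interpolation=cv2.INTER_CUBIC);s=cv2.resize(s,(400,316),interpolation=cv2.INTER_CUBIC);b=cv2.resize(b,(400,250))
o=np.zeros((600,800,3),np.uint8);o[:283,:400]=a;o[:250,400:]=b;o[284:600,:400]=s
cv2.imwrite(f"pics/{n}.png",o)
E
python3 look.py a1
```

```text
(no output)
```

View pics/a1.png

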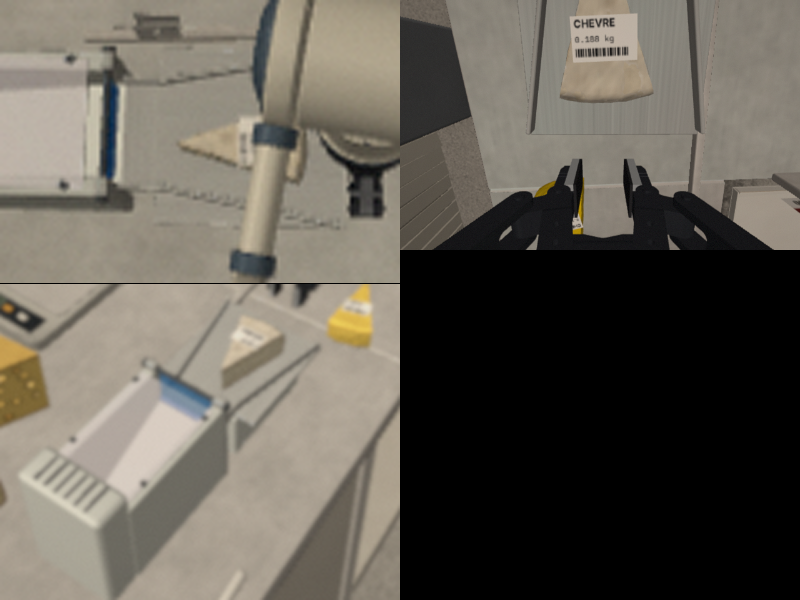

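carry_out:
  increments: [0.65,0.05,1,0,0,0.65,0.05,1,0,0,0.65,0.05,1,0,0,0.65,0.06,0.6,0,0,0.65,0.06,0.6,0,0,0.65,0.06,0.6,0,0,0.65,0.06,0.6,0,0,0.65,0.06,0.6,0,0]

```text
clock: 3.62
position: [0.4957, 0.0019, 0.1007]
tcp_rot: [0.015, 0.707, -0.015, 0.707]
wrist_force: [0.7, -0.3, 1.4]
grip_width: 0.351
```

carry_out:
  increments: [0.65,0.08,0.8,0,0,0.65,0.08,0.8,0,0,0.65,0.08,0.8,0,0,0.65,0.06,0.8,0,0,0.65,0.06,0.8,0,0]

```text
clock: 4.25
position: [0.4993, 0.0421, 0.1007]
tcp_rot: [0.015, 0.707, -0.015, 0.707]
wrist_force: [0.6, 0.2, 0.0]
grip_width: 0.352
```

```bash
python3 look.py a2
```

```text
(no output)
```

View pics/a2.png

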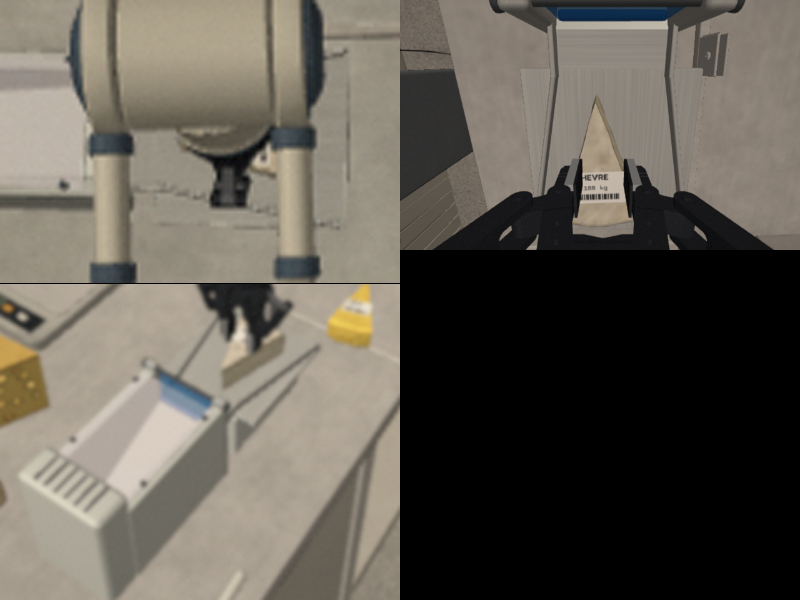

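```bash
python3 - <<'E'
from h import *
from bench import ctrl
from scipy.spatial.transform import Rotation as R
s=ctrl.state();c=ctrl.read_camera("wrist");T=c["T_tool_cam"];M=c["mtx"]
print(T.round(3).tolist(),s["position"],s["clock"],s["wrist_force"])
Rt=R.from_quat(s["tcp_rot"]).as_matrix();p0=np.array(s["position"])
v=np.load("box.npy");cc,ss=np.cos(v[2]),np.sin(v[2]);Rb=np.array([[cc,-ss,0],[ss,cc,0],[0,0,1]])
def pw(X):
    X=(np.array(X)-p0)@Rt; X=(X-T[:3,3])@T[:3,:3]; q=X@M.T; return q[:2]/q[2]*np.array([.625,.625])+[400,0]
img=c["image"][...,::-1].copy()
def mark(X,col,l):
    q=pw(X);print(l,q.round(0));q=(q-[400,0])/.625
    cv2.circle(img,tuple(int(round(i)) for i in q),4,col,-1)
mark(p0,(0,0,255),"tcp")
for x,y,z,l in[(-.055,.012,.122,"tip"),(-.150,-.023,.122,"rindR"),(-.154,.041,.122,"rindL"),(-.158,.009,.122,"rindM"),(-.158,.009,.082,"rindfoot")]:
    mark(Rb@[x,y,z]+[v[0],v[1],0],(0,255,0),l)
for y in(-.043,.043): mark(Rb@[-.04,y,.096]+[v[0],v[1],0],(255,0,0),"guide kink");mark(Rb@[0,y,.147]+[v[0],v[1],0],(255,0,255),"cheek")
cv2.imwrite("pics/w3.png",img)
E
```

```text
[[-0.0, -0.295, 0.955, -0.163], [0.0, -0.955, -0.295, 0.076], [1.0, 0.0, 0.0, 0.001], [0.0, 0.0, 0.0, 1.0]] [0.49927202 0.04188634 0.10064764] 4.4 [-0.25195951  0.39250584  0.29650389]
tcp [602. 158.]
tip [592. 102.]
rindR [638. 221.]
rindL [558. 225.]
rindM [598. 229.]
rindfoot [599. 199.]
guide kink [666.  76.]
cheek [703.  -3.]
guide kink [552.  76.]
cheek [523.  -3.]
```

View pics/w3.png

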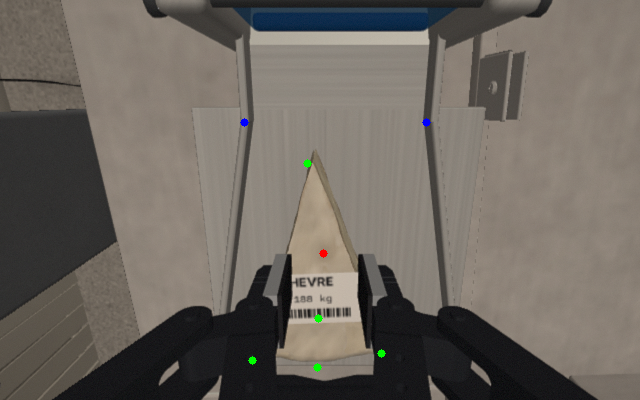

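carry_out:
  increments: [0.65,0,0,1.5,0,0.65,-0.1,-2.5,1,0,0.65,-0.1,-2.5,0,0,0.65,-0.2,-2.5,0,0,1,-0.2,-2.5,0,0,1,0,0,0,0,1,0,0,0,0,1,0,0,0,0]

```text
clock: 5.45
position: [0.4934, -0.0578, 0.126]
tcp_rot: [0.015, 0.707, -0.014, 0.707]
wrist_force: [-0.2, 0.9, 0.5]
grip_width: -0.002
```

```bash
cat > w.py <<'E'
from h import *
from bench import ctrl
from scipy.spatial.transform import Rotation as R
import sys
s=ctrl.state();c=ctrl.read_camera("wrist");T=c["T_tool_cam"];M=c["mtx"]
print(np.round(s["position"],4),s["clock"],np.round(s["wrist_force"],2),s["grip_width"])
Rt=R.from_quat(s["tcp_rot"]).as_matrix();p0=np.array(s["position"])
v=np.load("box.npy");cc,ss=np.cos(v[2]),np.sin(v[2]);Rb=np.array([[cc,-ss,0],[ss,cc,0],[0,0,1]])
print("tcp in box",((p0-[v[0],v[1],0])@Rb).round(4))
img=c["image"][...,::-1].copy()
def mark(X,col):
    X=(np.array(X)-p0)@Rt; X=(X-T[:3,3])@T[:3,:3]; q=X@M.T; q=q[:2]/q[2]
    cv2.circle(img,tuple(int(round(i)) for i in q),3,col,-1)
mark(p0,(0,0,255))
for k in(-1,1): mark(p0+Rt@[0,.011*k,0],(0,255,255))
for x,y in[(-.04,.043),(-.04,-.043),(-.19,.071),(-.19,-.071)]: mark(Rb@[x,y,.096]+[v[0],v[1],0],(255,0,0))
for x,y,z in[(-.195,.075,.082),(-.195,-.075,.082)]: mark(Rb@[x,y,z]+[v[0],v[1],0],(255,0,255))
cv2.imwrite(f"pics/{sys.argv[1]}.png",img)
E
python3 w.py w4
```

```text
[ 0.4934 -0.0578  0.126 ] 5.45 [-0.18  0.88  0.5 ] -0.0017387606761054678
tcp in box [-0.2055  0.0074  0.126 ]
```

View pics/w4.png

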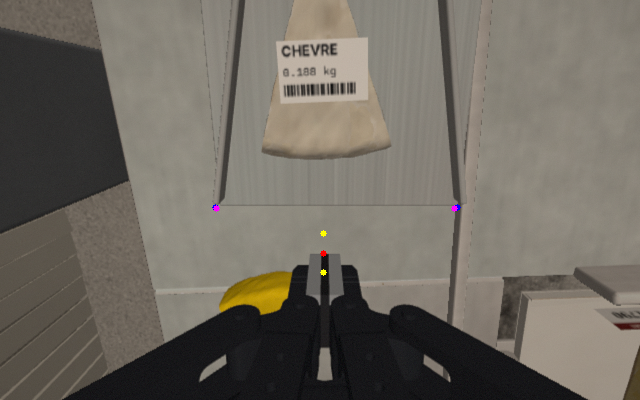

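carry_out:
  increments: [1,0,-1.5,0,0,1,0,-1.5,0,0,1,0,0,-1.3,0,1,0,0,-1.3,0,1,0,0,-1.3,0,1,0,0,0,0]

```text
clock: 6.25
position: [0.4922, -0.088, 0.0846]
tcp_rot: [0.015, 0.708, -0.014, 0.706]
wrist_force: [-0.7, -0.2, 0.6]
grip_width: -0.002
```

```bash
cat > sc.py <<'E'
from h import *
from bench import ctrl
import sys
s=ctrl.state();p=np.array(s["position"]);print(p,s["wrist_force"])
img=ctrl.read_camera("scene")["image"][...,::-1].copy()
q=proj("scene",p)[0];x0,y0=int(q[0])-50,int(q[1])-45
b=cv2.resize(img[y0:y0+75,x0:x0+100],None,fx=8,fy=8,interpolation=cv2.INTER_CUBIC)
for h,c in((0,(0,0,255)),(.01,(0,255,0)),(.02,(255,0,0))):
    for k in(-.011,.011):
        u=(proj("scene",p+[0,k,h])[0]-[x0,y0]+.5)*8;cv2.circle(b,tuple(int(i) for i in u),4,c,-1)
cv2.imwrite(f"pics/{sys.argv[1]}.png",b)
E
python3 sc.py s5
```

```text
[ 0.49222762 -0.08798243  0.08457607] [-0.73333402 -0.15120353  0.55251306]
```

View pics/s5.png

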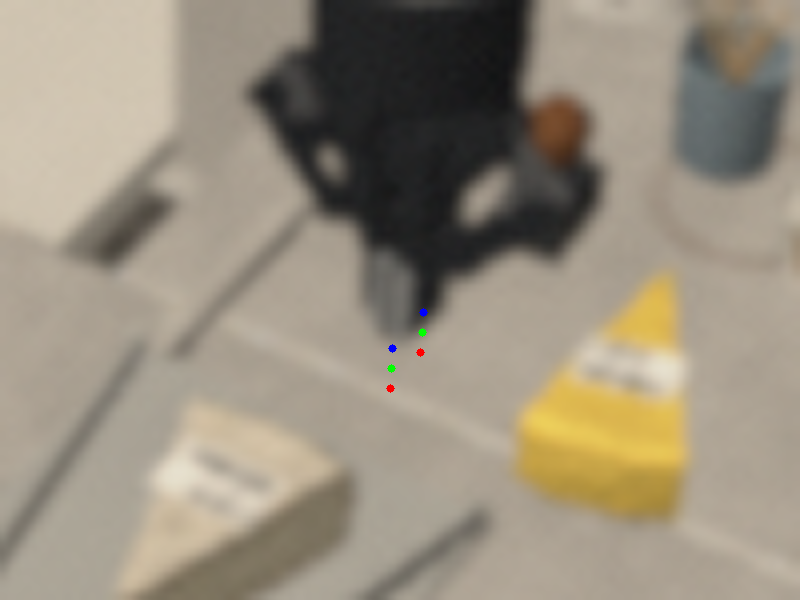

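carry_out:
  increments: [0.65,0,0,-0.4,0,0.65,0.05,1.2,0,0,0.65,0.05,1.2,0,0,0.65,0.05,1.2,0,0,0.65,0.05,1.2,0,0,0.65,0.03,0.6,0,0,0.65,0.03,0.6,0,0,0.65,0.03,0.6,0,0]

```text
clock: 7.3
position: [0.4962, -0.0222, 0.0827]
tcp_rot: [0.015, 0.707, -0.015, 0.707]
wrist_force: [-1.4, 1.0, 0.3]
grip_width: 0.348
```

carry_out:
  increments: [0.65,0.05,0.6,0,0,0.65,0.05,0.6,0,0,0.65,0.05,0.6,0,0,0.65,0.05,0.6,0,0]

```text
clock: 7.8
position: [0.4982, 0.0018, 0.0826]
tcp_rot: [0.015, 0.707, -0.015, 0.707]
wrist_force: [0.0, -0.9, -0.1]
grip_width: 0.348
```

```bash
python3 w.py w6
```

```text
[0.4982 0.0018 0.0826] 7.8 [ 0.01 -0.88 -0.06] 0.3482990262681472
tcp in box [-0.1457  0.0051  0.0826]
```

View pics/w6.png

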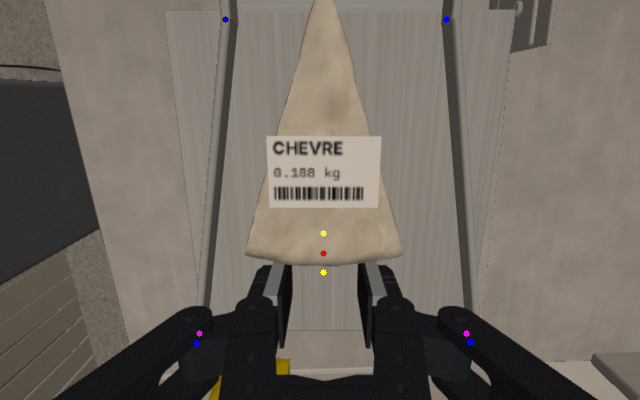

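carry_out:
  increments: [0.65,0.07,0.8,0,0,0.65,0.07,0.8,0,0,0.65,0.07,0.8,0,0,0.65,0.07,0.8,0,0,0.65,0.07,0.8,0,0,0.65,0.07,0.8,0,0,0.65,0.07,0.8,0,0,0.65,0.07,0.8,0,0]

```text
clock: 8.85
position: [0.5038, 0.0661, 0.0827]
tcp_rot: [0.015, 0.707, -0.015, 0.707]
wrist_force: [-0.3, -1.3, -0.4]
grip_width: 0.346
```

carry_out:
  increments: [0.65,0.06,0.8,0,0,0.65,0.06,0.8,0,0,0.65,0.04,0.6,0,0,0.65,0.03,0.6,0,0]

```text
clock: 9.35
position: [0.5059, 0.0938, 0.0829]
tcp_rot: [0.015, 0.707, -0.015, 0.707]
wrist_force: [-0.6, -3.2, 2.4]
grip_width: 0.352
```

```bash
python3 w.py w7
```

```text
[0.5059 0.0938 0.0829] 9.35 [-0.59 -3.25  2.35] 0.35237860172092417
tcp in box [-0.0535  0.001   0.0829]
```

View pics/w7.png

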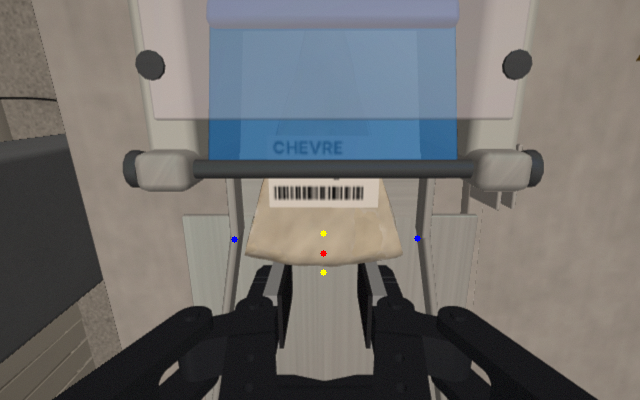

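carry_out:
  increments: [0.65,0.02,0.6,0,0,0.65,0.02,0.6,0,0,0.65,0.02,0.6,0,0,0.65,0.02,0.6,0,0]

```text
clock: 9.9
position: [0.5063, 0.1181, 0.0824]
tcp_rot: [0.015, 0.707, -0.015, 0.707]
wrist_force: [-0.0, -0.0, 0.8]
grip_width: 0.346
```

carry_out:
  increments: [0.65,0.02,0.4,0,0,0.65,0.01,0.3,0,0,0.65,0,0,0,0,0.65,0,0,0,0,0.65,0,0,0,0]

```text
clock: 10.52
position: [0.5068, 0.1244, 0.0827]
tcp_rot: [0.015, 0.707, -0.015, 0.707]
wrist_force: [0.4, -0.1, -0.3]
grip_width: 0.35
```

```bash
python3 w.py w8
```

```text
[0.5068 0.1244 0.0827] 10.525 [ 0.36 -0.06 -0.28] 0.349560348130929
tcp in box [-0.0229  0.0013  0.0827]
```

View pics/w8.png

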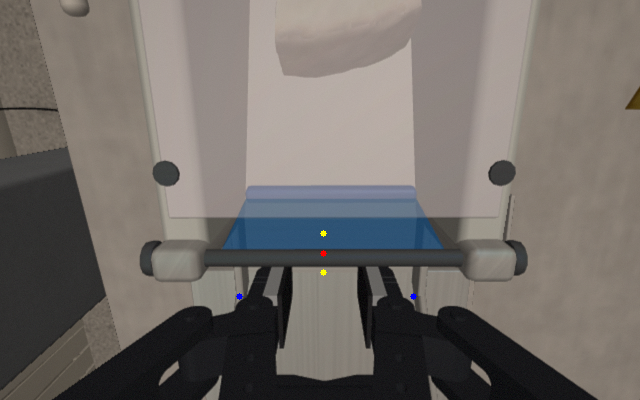

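The wedge has slid down (its rind is at about (345,60), well behind the flap), and the flap is hanging at rows 185–250. I'll draw the fingers back out.

carry_out:
  increments: [0.65,-0.05,-1.2,0,0,0.65,-0.1,-2.5,0,0,0.65,-0.1,-2.5,0,0,0.65,-0.1,-2.5,0,0,0.65,-0.1,-2.5,1,0,0.65,-0.1,-2.5,3,0,0.65,0,-2.5,5,0,0.65,0,-2,4,0]

```text
clock: 11.58
position: [0.501, -0.0593, 0.2147]
tcp_rot: [0.015, 0.707, -0.015, 0.707]
wrist_force: [1.0, -0.5, -0.3]
grip_width: 0.348
```

carry_out:
  increments: [0.65,0,-5,0,0,0.65,0,-5,0,0,0.65,0,-5,0,0,0.65,0,0,0,0,0.65,0,0,0,0,0.65,0,0,0,0,0.65,0,0,0,0,0.65,0,0,0,0]

```text
clock: 12.58
position: [0.5014, -0.2068, 0.2129]
tcp_rot: [0.014, 0.707, -0.014, 0.707]
wrist_force: [0.6, 0.3, -0.2]
grip_width: 0.353
```

```bash
python3 - <<'E'
from h import *
from bench import ctrl
import time
print(ctrl.state()["wrist_force"],ctrl.state()["clock"])
v=np.load("box.npy");c,s=np.cos(v[2]),np.sin(v[2]);Rb=np.array([[c,-s,0],[s,c,0],[0,0,1]])
o=[]
for n,(x0,y0) in(("top",(165,170)),("scene",(205,225))):
    im=ctrl.read_camera(n)["image"][...,::-1]
    b=cv2.resize(im[y0:y0+75,x0:x0+125],(800,300 if 0 else 480),interpolation=cv2.INTER_CUBIC)
    for x,y,z,col in[(.006,.0,.087,(0,0,255)),(.07,0,.05,(0,255,0)),(.14,0,.02,(255,0,0)),(0,0,.139,(0,255,255))]:
        u=(proj(n,Rb@[x,y,z]+[v[0],v[1],0])[0]-[x0,y0]+.5)*6.4;cv2.circle(b,tuple(int(i) for i in u),3,col,-1)
    o.append(cv2.resize(b,(480,288)))
cv2.imwrite("pics/f.png",np.vstack(o))
E
```

```text
[ 0.64319057  0.34965381 -0.19088361] 12.575
```

View pics/f.png

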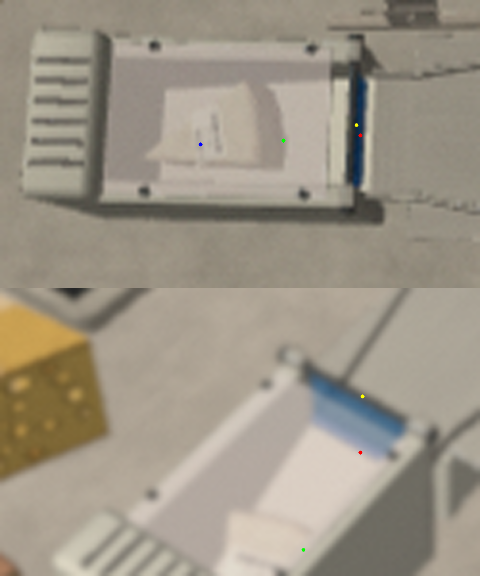

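carry_out:
  increments: [0.65,0,0,0,0,0.65,0,0,0,0,0.65,0,0,0,0,0.65,0,0,0,0,0.65,0,0,0,0,0.65,0,0,0,0,0.65,0,0,0,0,0.65,0,0,0,0]

```text
clock: 13.68
position: [0.5013, -0.2075, 0.2127]
tcp_rot: [0.015, 0.707, -0.015, 0.707]
wrist_force: [-0.1, 0.5, 0.6]
grip_width: 0.35
```

```bash
python3 -c "
from bench import ctrl
print(ctrl.job_done())"
```

```text
the job is handed in; nothing more can be done
None
```

I pushed the wedge along the tray with half-open, downward-pointing fingers. It went through the flap and slid down into the box by itself. I then drew the fingers back out and handed the job in at about 13.7 s. No verdict was reported.

- **Final checks:** The last pictures show the wedge lying flat on the slide at about x = 0.12 m in the box, turned slightly. I judged that by eye against projected reference points. The flap's hem sits at its shut position and the arm is clear. I did not measure the flap angle or the wedge's speed. Wrist force during the push was about 4 N at the readings I took, at the end of each move.
- **First pass missed:** My first push slid over the top of the wedge because the fingertips turned out to be about 19 mm above the reported TCP. It moved the wedge by only a few millimetres, so I lowered the tool and pushed again.
- **Not checked:** I did not compare the other things on the counter with the start. The tool's path did not go near them.

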